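# Close the rivet tins and stack them

### The arm

A 6-joint arm with a two-finger parallel gripper is mounted at the origin on the work surface. World frame = base frame: x ahead of the robot, y to its left, z up, the work surface at z = 0. Lengths are in mm, angles in rad, forces in N, time in s.
With the tool pointing down it reaches from about 300 to 775 mm from the base axis. Payload 14.6 kg.
Tool frame: the origin (TCP) lies at the very end of the fingers, on their centre line; the grasp point (between the pads) lies 19 mm behind it; z points along the fingers, y is the line along which they close (so a half turn about z gives the same grasp; the last joint's range is limited). The gripper opens to 94 mm and grips with 3 to 60 N. Pads are 16 mm wide; open, the fingers measure 119 mm over their backs; the gripper's body (75 mm by 177 mm) begins 78 mm behind the grasp point.
Start: joints at [-1.203, 0.3, 1.521, -0, 1.321, -0.067], TCP at [231.668, -498.818, 170.846] pointing down, gripper open.
Joint ranges: [-3.03, 3.03], [-0.79, 2.21], [0.23, 2.52], [-1.04, 4.18], [0, 3.07], [-2.55, 2.55]. Speed limits (rad/s): [2.22, 2.22, 2.57, 3.14, 3.14, 3.14].

### API

Orientations are given as [roll, pitch, yaw] about the fixed x, y, z axes, in that order (R = Rz(yaw) Ry(pitch) Rx(roll)).
In Python, from cell import manip gives the robot as it stands.
- The arm moves only by the tool servo_tool, never from a script. Its argument "rows" is a list of rows, each a list of 7 numbers: the turn, a rotation vector about the world's x, y, z in degrees, then the shift along the world's x, y, z in mm, then the closure, from 0 (fully open) to 1 (shut). In form: [[rx, ry, rz, dx, dy, dz, fingers], ...]. A call has 1 to 20 rows; each row shifts and turns the commanded pose from where the row before left it; what a row does not reach is not made up. A row lasts 1/8 s, in which the tool goes at most 62.5 mm and 10.7 degrees, less where a joint would pass 70% of its speed; a pose out of reach is approached as far as the arm can. A call with a gripper value outside its range is refused whole. The fingers move at their own pace and stop on an object; "grip_force" is the grip in N (left out, the last holds). Time passes only in rows, so rows that do not move let the fingers close. It gives the time, the measured TCP pose, the force, the opening and the grip force at its end, in the units of the state.
- manip.read_state(): the state, without advancing time (a new reading comes with each control period).
- manip.camera(name): name is "scene" or "top" or "wrist"; returns the picture (420x560x3 uint8, red, green, blue); there is no depth.
- manip.camera_info(name): a dict with "fx", "fy", "cx", "cy" (pixels), "position" and "rotation" of the camera in the world; the wrist camera has in their place "T_tool_cam" (4x4, takes a point from camera to tool coordinates, whose origin is the TCP and whose axes are the flange's). Camera axes: x right, y down, z forward; pixel columns grow to the right and rows downward; lengths in mm; the calibration is good to about 2 mm. A picture is of the moment at which its call begins: read the wrist's pose just before it. camera_info takes no time and is no camera call.
- manip.sign_off(): hands the job in; it is judged then, once.
The state is a dict: "clock": time; "joints": joint angles; "qd": joint speeds; "effort": joint torques, N m; "eef_pos": TCP position; "eef_rot": TCP orientation; "wrist_force": force on the tool from outside, world axes, zero at the start; "moment": the same for the moment, N m; "finger_gap": finger opening in mm; "finger_force": force on a finger pad.
Only numpy, scipy, OpenCV 4.12 (cv2) and the standard library are available. Lean on these libraries where they do the work, as an engineer would, in place of code of your own. Each camera call takes 0.05 s, during which the arm holds its last target. There are 200 camera calls.

### The job

Tidy up the two open rivet tins on the chasing bench: close each with the lid that fits it, seated fully down and level all round, and have the closed round tin standing upright in the middle of the square tin's lid, with the square tin standing on the bench. Never tip a tin over, or the rivets spill, and leave the odd oversized round lid, the hammer and the punch stand where they are.

Things in the scene. Friction and masses are not known exactly. Their poses are not given: they have to be found in the camera images.
- square_tin: Open square tin of bare metal, full of copper rivets, about 0.45 kg, loose. Body 62 x 62 mm, 34 mm high; on it a square neck 51 x 51 mm, 11 mm high, leaning in to 49 mm at the top. The lid goes over the neck and its edge rests on the flat shoulder 34 mm above the bottom. Origin: centre of the underside; z up, x and y parallel to the sides.
- round_tin: Open round tin of bare metal, full of copper rivets, about 0.25 kg, loose. Body 50 mm across, 30 mm high; on it a neck 40 mm across, 11 mm high, tapering to 37 mm. The lid goes over the neck, its edge resting on the flat shoulder 30 mm above the bottom. Closed: 46 mm high; the body is 2 mm wider than the lid, so hold it by the body. Origin: centre of the underside; z up.
- square_lid: Lid of the square tin: flat square cap of bare metal, 60 x 60 mm, 16 mm high, open below (inside 56 x 56 mm, 13 mm deep, wall 2 mm), no knob, about 50 g; lies open side down on the bench. Closed, the square tin is 50 mm high. Origin: centre of its lower edge plane; z up, x and y parallel to the sides.
- round_lid: Lid of the round tin: the smaller of the two flat round caps of bare metal, 48 mm in diameter, 16 mm high, open below (inside 44 mm, 13 mm deep, wall 2 mm), no knob, about 35 g; lies open side down on the bench. Origin: centre of its lower edge plane; z up.
- spare_lid: Odd lid that fits neither tin: the larger flat round cap, 64 mm in diameter, 16 mm high, bare metal, lying open side down among the other lids. To be left alone. Origin: centre of its lower edge plane.
- hammer: Chasing hammer, about 260 mm long, wooden handle, lying on the bench to the robot's right. To be left alone. Lies along its own x, handle to -x.
- punch_stand: Wooden block 80 x 80 x 50 mm with eight steel punches standing up to 145 mm high, on the robot's left. To be left alone. Origin: centre of its underside.
There are look-alikes about, which are no part of the job. Leave any red look-alike of the round_tin alone. What is shaped like the round_lid but green is not meant.

How it is judged:
By the outcome, as a careful person would: the job done as asked, in the order asked, and still so for the second after the job is handed in, with the robot touching nothing.
It also fails if it takes over 64 s, if anything falls off the work surface, if the arm or the gripper's body presses on something with over 40 N, if the wrist force passes 120 N, or if a joint passes its speed limit or range.

## Working session

There is one attempt and no reset: what is moved stays moved. The work goes in short steps, Python scripts to look and compute and a tool call to move; the robot and the scene stay as the last step left them, time stands still between calls to the robot, and variables do not carry over. Pictures are saved under pics/ and viewed, at most 10 in all, crops included, and the job is handed in when it is done.

Besides the shell and the picture viewer there is one more tool, called after ">>>" as name([rows], argument=value, ...), one row to a line, values as JSON. servo_tool: Moves the arm, as the interface text tells. Its arguments: {"type":"object","properties":{"rows":{"type":"array","items":{"type":"array","items":{"type":"number"}}},"grip_force":{"type":"number"}},"required":["rows"]}

```bash
mkdir -p pics; ls; python3 - <<'E'
from cell import manip
import cv2
for n in ("top","scene"):
    cv2.imwrite(f"pics/{n}0.png",manip.camera(n)[:,:,::-1]); print(n,manip.camera_info(n))
print(manip.camera_info("wrist")); print(manip.read_state())
E
```

```text
pics
top {'fx': 474.01458310525726, 'fy': 474.01458310525726, 'cx': 274.24489975578257, 'cy': 215.96996112725105, 'position': array([ 497.81073056,  -21.79637371, 1212.88290937]), 'rotation': array([-3.10798551, -0.00430852, -1.57075339])}
scene {'fx': 445.28486561039097, 'fy': 445.28486561039097, 'cx': 279.6153968163655, 'cy': 210.55567696500705, 'position': array([1224.60720641,  421.2782248 ,  993.46614286]), 'rotation': array([-2.44670545, -0.0029428 ,  2.16819794])}
{'fx': 333.82162793333174, 'fy': 333.82162793333174, 'cx': 277.46305049230716, 'cy': 204.24124005563854, 'T_tool_cam': array([[ 2.12057117e-04, -9.64744249e-01, -2.63189075e-01,
         7.66939064e+01],
       [ 9.99999767e-01,  3.75461686e-04, -5.70568649e-04,
        -5.45343499e-01],
       [ 6.49270237e-04, -2.63188893e-01,  9.64744103e-01,
        -2.13670018e+02],
       [ 0.00000000e+00,  0.00000000e+00,  0.00000000e+00,
         1.00000000e+00]])}
{'clock': 0.1, 'joints': array([-1.20259034e+00,  3.00413885e-01,  1.52153597e+00,  1.69751498e-05,
        1.32070239e+00, -6.65903572e-02]), 'qd': array([-0.00184535, -0.00115999, -0.00165927, -0.0005557 ,  0.00190541,
        0.00047003]), 'effort': array([ 1.36764545e-03, -5.32644153e+01, -3.53280079e+01,  7.09976256e-02,
        2.35181919e-02, -6.04618162e-05]), 'eef_pos': array([ 231.57978316, -498.56063149,  170.33681724]), 'eef_rot': array([-3.14053650e+00, -8.69126360e-05,  4.34792089e-01]), 'wrist_force': array([-0.61971771,  0.97726668, -0.37674557]), 'moment': array([-0.0247514 , -0.00711084,  0.01925958]), 'finger_force': 0.0, 'finger_gap': 94.09658573372784}
```

View pics/top0.png

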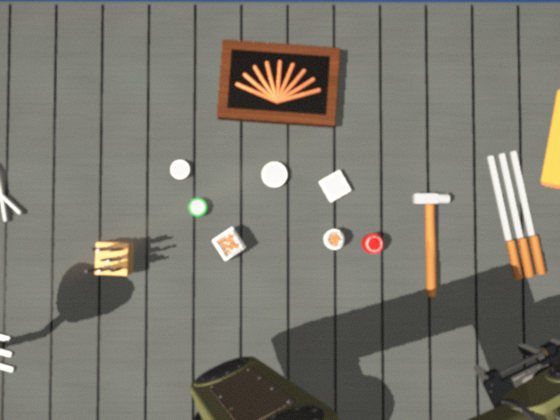

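View pics/scene0.png

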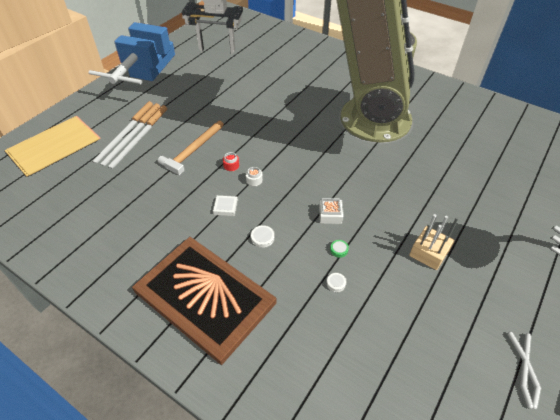

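Top view candidates: small white round cap at (180,169), larger one at (274,174) and a green one at (198,206). The round lid is (180,169): smaller and bare metal. The round tin is the metal one at (333,239), not the red one at (373,243). The square tin is at (228,243) and the square lid at (335,186). Next, an enlarged crop to confirm.

```bash
cat > h.py <<'E'
import numpy as np, cv2
from cell import manip
from scipy.spatial.transform import Rotation as R
def ray(name,u,v,z,pose=None):
    c=manip.camera_info(name)
    if name=="wrist":
        T=np.array(c["T_tool_cam"]); Rw=R.from_euler('xyz',pose[1]).as_matrix()
        p=Rw@T[:3,3]+pose[0]; M=Rw@T[:3,:3]
    else: p=np.array(c["position"]); M=R.from_euler('xyz',c["rotation"]).as_matrix()
    d=M@np.array([(u-c["cx"])/c["fx"],(v-c["cy"])/c["fy"],1])
    return p+d*(z-p[2])/d[2]
E
python3 - <<'E'
from h import *
im=cv2.imread("pics/top0.png")
cv2.imwrite("pics/crop.png",cv2.resize(im[150:270,155:400],None,fx=3.25,fy=3.25,interpolation=cv2.INTER_CUBIC))
g=im.min(2); m=(im.max(2)>165).astype(np.uint8); m[:140]=0; m[275:]=0; m[:,:150]=0; m[:,400:]=0
m=cv2.morphologyEx(m,cv2.MORPH_CLOSE,np.ones((7,7)))
for c in cv2.findContours(m,0,1)[0]:
    if cv2.contourArea(c)>60:
        r=cv2.minAreaRect(c); z=16
        u,v=r[0]; q=cv2.boxPoints(r); W=[ray("top",*p,z)[:2] for p in q]
        e=W[1]-W[0]; print(np.round(r[0],1),np.round(ray("top",u,v,16)),np.round(ray("top",u,v,40)),"size",np.linalg.norm(e).round(),np.linalg.norm(W[2]-W[1]).round(),"ang",np.degrees(np.arctan2(e[1],e[0])).round(1))
E
```

```text
[372.3 243.8] [ 468. -274.   16.] [ 469. -269.   40.] size 52.0 53.0 ang -45.2
[332.5 238.5] [ 481. -174.   16.] [ 482. -171.   40.] size 53.0 53.0 ang -90.0
[228.  243.5] [469.  90.  16.] [469.  87.  40.] size 67.0 68.0 ang -56.2
[196.8 206.8] [561. 169.  16.] [560. 165.  40.] size 46.0 48.0 ang -44.7
[334.2 185.7] [ 615. -179.   16.] [ 613. -176.   40.] size 67.0 66.0 ang -60.2
[274. 174.] [644. -26.  16.] [642. -26.  40.] size 66.0 66.0 ang -90.0
[179. 169.] [657. 214.  16.] [654. 210.  40.] size 51.0 51.0 ang -90.0
```

View pics/crop.png

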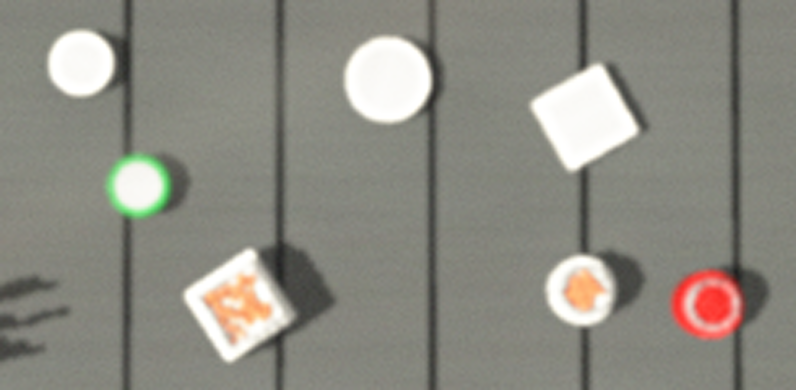

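The crop confirms it: the round lid is the small plain cap at top left and the larger cap next to it is the spare. The square lid and both metal tins are clear too, and the sizes match at 51, 66, 66 and 53 mm. First I'll go above the square lid for a closer look.

>>> servo_tool([
  [0, 0, 0.4, 32, 26.7, -2, 0],
  [0, 0, 0.4, 32, 26.7, -2, 0],
  [0, 0, 0.4, 32, 26.7, -2, 0],
  [0, 0, 0.4, 32, 26.7, -2, 0],
  [0, 0, 0.4, 32, 26.7, -2, 0],
  [0, 0, 0.4, 32, 26.7, -2, 0],
  [0, 0, 0.4, 32, 26.7, -2, 0],
  [0, 0, 0.4, 32, 26.7, -2, 0],
  [0, 0, 0.4, 32, 26.7, -2, 0],
  [0, 0, 0.4, 32, 26.7, -2, 0],
  [0, 0, 0.4, 32, 26.7, -2, 0],
  [0, 0, 0.4, 32, 26.7, -2, 0],
  [0, 0, 0, 0, 0, 0, 0],
  [0, 0, 0, 0, 0, 0, 0],
])

```text
clock: 1.85
eef_pos: [615.2, -178.6, 146.4]
eef_rot: [-3.141, 0.001, 0.519]
wrist_force: [-0.1, -0.1, 0.0]
finger_gap: 94.1
finger_force: 0.0
```

```bash
cat >> h.py <<'E'
def look(fn,z,th=165,amin=800):
    s=manip.read_state(); pose=(s["eef_pos"],s["eef_rot"])
    im=manip.camera("wrist")[:,:,::-1].copy(); cv2.imwrite(fn,im)
    print("pose",np.round(pose[0],1),np.degrees(pose[1]).round(1),"t",s["clock"])
    m=(im.min(2)>th).astype(np.uint8); m=cv2.morphologyEx(m,cv2.MORPH_OPEN,np.ones((3,3)))
    for c in cv2.findContours(m,0,1)[0]:
        if cv2.contourArea(c)<amin: continue
        W=np.array([ray("wrist",*p[0],z,pose)[:2] for p in cv2.convexHull(c)],np.float32)
        r=cv2.minAreaRect(W); e,rad=cv2.minEnclosingCircle(W)
        print("px",c.reshape(-1,2).mean(0).round(),"rect",np.round(r[0],1),np.round(r[1],1),"ang",round(r[2],1),"circ",np.round(e,1),round(rad,1))
E
python3 -c "
from h import *
look('pics/w1.png',16)"
```

```text
pose [ 615.2 -178.6  146.4] [-180.     0.    29.7] t 1.85
px [278. 187.] rect [ 615.6 -178.5] [59.3 59.7] ang 29.7 circ [ 615.4 -178.3] 41.5
px [156.  85.] rect [645.1 -24.6] [62.6 62.6] ang 29.7 circ [645.2 -24.6] 31.7
```

View pics/w1.png

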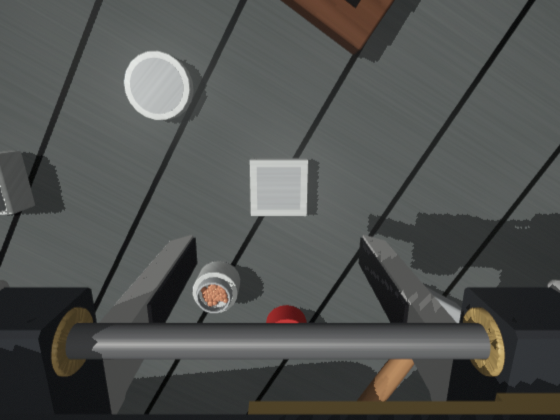

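Square lid confirmed at px (278,187): world (615.5, −178.4), 59.5 mm square, yaw 29.7°. Descending to grip it.

>>> servo_tool([
  [0, 0, 0, 0, 0, -25, 0],
  [0, 0, 0, 0, 0, -30, 0],
  [0, 0, 0, 0, 0, -30, 0],
  [0, 0, 0, 0, 0, -30, 0],
  [0, 0, 0, 0, 0, -16, 0],
  [0, 0, 0, 0, 0, -6, 0],
  [0, 0, 0, 0, 0, -4, 0],
  [0, 0, 0, 0, 0, 0, 0.2],
  [0, 0, 0, 0, 0, 0, 1],
  [0, 0, 0, 0, 0, 0, 1],
  [0, 0, 0, 0, 0, 0, 1],
  [0, 0, 0, 0, 0, 0, 1],
  [0, 0, 0, 0, 0, 0, 1],
  [0, 0, 0, 0, 0, 0, 1],
], grip_force=15)

```text
clock: 3.65
eef_pos: [615.7, -178.4, 5.8]
eef_rot: [-3.142, 0.0, 0.519]
wrist_force: [0.6, 0.2, -0.2]
finger_gap: 27.8
finger_force: 0.0
```

```bash
python3 -c "
from h import *
s=manip.read_state(); print(s['finger_gap'],s['finger_force'],s['eef_pos'])
cv2.imwrite('pics/w2.png',manip.camera('wrist')[:,:,::-1])
cv2.imwrite('pics/s2.png',manip.camera('top')[:,:,::-1][150:270,260:400])
a=cv2.imread('pics/w2.png');b=cv2.resize(cv2.imread('pics/s2.png'),(240,206))
a[:206,320:]=b
cv2.imwrite('pics/c2.png',a)"
```

```text
27.759206316939235 0.0 [ 615.65296335 -178.40785897    5.82883994]
```

View pics/c2.png

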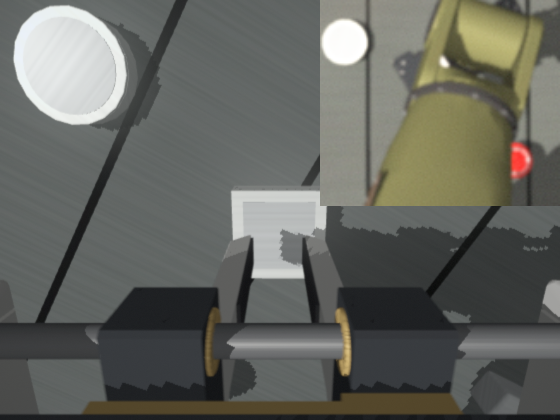

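The fingers closed to 28 mm with no force, so they seem to be passing above the lid. Tip height relative to the TCP needs checking, so I'll enlarge the fingertips in the saved pictures.

```bash
python3 -c "
from h import *
a=cv2.imread('pics/w1.png')[200:290,120:440]; b=cv2.imread('pics/w2.png')[180:300,200:360]
A=cv2.resize(a,None,fx=2.5,fy=2.5,interpolation=2); B=cv2.resize(b,None,fx=3,fy=3,interpolation=2)
o=np.zeros((600,800,3),np.uint8); o[:225]=A; o[230:590,:480]=B; cv2.imwrite('pics/tips.png',o)"
```

```text
(no output)
```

View pics/tips.png

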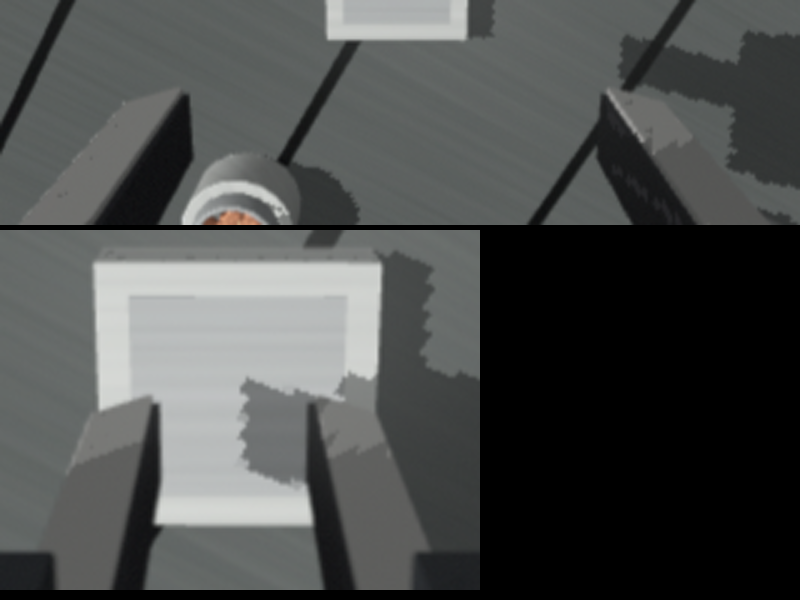

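The fingertip corners at px (195,237) and (361,237), 94 mm apart, put the real tips about 35 mm short of the stated TCP. The lid sizes show the camera height is right. I'll use tip z ≈ TCP z + 35 and go down guardedly.

>>> servo_tool([
  [0, 0, 0, 0, 0, 0, 0],
  [0, 0, 0, 0, 0, 0, 0],
  [0, 0, 0, 0, 0, 0, 0],
  [0, 0, 0, 0, 0, 0, 0],
  [0, 0, 0, 0, 0, 0, 0],
  [0, 0, 0, 0, 0, 0, 0],
  [0, 0, 0, 0, 0, -8, 0],
  [0, 0, 0, 0, 0, -10, 0],
  [0, 0, 0, 0, 0, -5, 0],
  [0, 0, 0, 0, 0, -3, 0],
  [0, 0, 0, 0, 0, -3, 0],
  [0, 0, 0, 0, 0, -3, 0],
  [0, 0, 0, 0, 0, 0, 0],
])

```text
clock: 5.38
eef_pos: [615.6, -178.4, -26.3]
eef_rot: [-3.141, 0.0, 0.519]
wrist_force: [-0.1, 0.1, 0.6]
finger_gap: 94.2
finger_force: 0.0
```

>>> servo_tool([
  [0, 0, 0, 0, 0, -2, 0],
  [0, 0, 0, 0, 0, 0, 1],
  [0, 0, 0, 0, 0, 0, 1],
  [0, 0, 0, 0, 0, 0, 1],
  [0, 0, 0, 0, 0, 0, 1],
  [0, 0, 0, 0, 0, 0, 1],
  [0, 0, 0, 0, 0, 0, 1],
], grip_force=15)

```text
clock: 6.25
eef_pos: [615.7, -178.4, -28.1]
eef_rot: [3.142, -0.0, 0.519]
wrist_force: [-0.1, 0.7, -0.1]
finger_gap: 59.8
finger_force: 15.0
```

Gripped at 59.8 mm. Lifting, then moving to where the square tin is visible ahead of the hand.

>>> servo_tool([
  [0, 0, 0, 0, 0, 15, 1],
  [0, 0, 0, 0, 0, 30, 1],
  [0, 0, 0, 0, 0, 35, 1],
  [0, 0, 0, -10, 10, 35, 1],
  [0, 0, 0, -18, 18, 23, 1],
  [0, 0, 0, -22, 21, 0, 1],
  [0, 0, 0, -22, 21, 0, 1],
  [0, 0, 0, -22, 21, 0, 1],
  [0, 0, 0, -22, 21, 0, 1],
  [0, 0, 0, -22, 21, 0, 1],
  [0, 0, 0, -22, 21, 0, 1],
  [0, 0, 0, -22, 21, 0, 1],
  [0, 0, 0, -22, 21, 0, 1],
  [0, 0, 0, -16, 16, 0, 1],
  [0, 0, 0, -6, 9, 0, 1],
  [0, 0, 0, 0, 0, 0, 1],
])

```text
clock: 8.25
eef_pos: [390.0, 42.8, 110.4]
eef_rot: [3.141, -0.001, 0.519]
wrist_force: [-0.3, 0.1, -1.5]
finger_gap: 59.7
finger_force: 15.0
```

```bash
python3 -c "
from h import *
look('pics/w3.png',34,130,300)"
```

```text
pose [390.   42.8 110.4] [ 1.80e+02 -1.00e-01  2.98e+01] t 8.25
px [287. 345.] rect [264.4 -39.9] [  8.3 253.7] ang 29.8 circ [261.8 -41.4] 126.9
px [553. 297.] rect [ 436.8 -236.6] [37.8 16.3] ang 42.2 circ [ 441.  -241.2] 19.0
px [245. 294.] rect [295.8  23.6] [29.3 44.4] ang 29.8 circ [294.9  25.2] 24.8
px [277. 225.] rect [367.2  30.5] [ 45.7 103.3] ang 29.8 circ [371.   32.6] 54.2
px [518. 214.] rect [ 488.2 -153.7] [25.8 62. ] ang 20.1 circ [ 485.4 -154.8] 31.4
px [277.  93.] rect [469.6  89.2] [61.6 61.2] ang 33.5 circ [469.7  88.6] 42.7
px [502.   5.] rect [611.8 -29.4] [ 9.  43.4] ang 29.8 circ [615.4 -27.4] 21.7
```

View pics/w3.png

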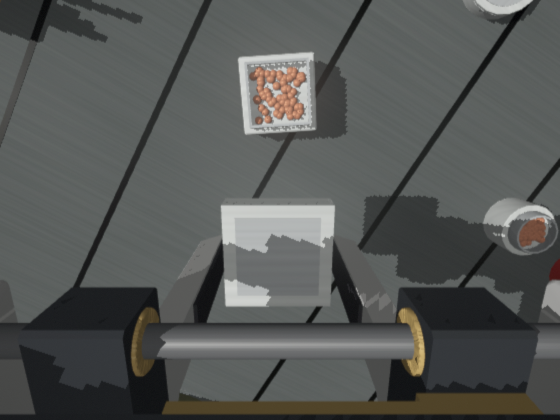

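Square tin at px (277,93): world (469.6, 89.2), 61.4 mm square, yaw 33.5°. The lid is level in the hand at px (277,255). Moving over and lowering until it starts onto the neck.

>>> servo_tool([
  [0, 0, 0.4, 8, 5, 0, 1],
  [0, 0, 0.8, 14, 8, 0, 1],
  [0, 0, 0.8, 16, 9, 0, 1],
  [0, 0, 0.8, 16, 9, 0, 1],
  [0, 0, 0.6, 14, 8, 0, 1],
  [0, 0, 0.4, 8, 5, -10, 1],
  [0, 0, 0, 3.6, 2.4, -20, 1],
  [0, 0, 0, 0, 0, -25, 1],
  [0, 0, 0, 0, 0, -20, 1],
  [0, 0, 0, 0, 0, -12, 1],
  [0, 0, 0, 0, 0, -3, 1],
  [0, 0, 0, 0, 0, -2, 1],
  [0, 0, 0, 0, 0, -2, 1],
  [0, 0, 0, 0, 0, -2, 1],
  [0, 0, 0, 0, 0, -2, 1],
  [0, 0, 0, 0, 0, 0, 1],
])

```text
clock: 10.3
eef_pos: [469.2, 89.0, 11.8]
eef_rot: [-3.142, 0.0, 0.585]
wrist_force: [-0.1, 0.1, -0.6]
finger_gap: 59.8
finger_force: 15.0
```

>>> servo_tool([
  [0, 0, 0, 0, 0, -2, 1],
  [0, 0, 0, 0, 0, -2, 1],
  [0, 0, 0, 0, 0, -1, 1],
  [0, 0, 0, 0, 0, -1, 1],
  [0, 0, 0, 0, 0, 0, 1],
])

```text
clock: 10.92
eef_pos: [469.3, 89.0, 5.9]
eef_rot: [3.142, -0.0, 0.585]
wrist_force: [-0.2, 0.7, -0.9]
finger_gap: 59.8
finger_force: 15.0
```

>>> servo_tool([
  [0, 0, 0, 0, 0, 0, 0],
  [0, 0, 0, 0, 0, 0, 0],
  [0, 0, 0, 0, 0, 0, 0],
  [0, 0, 0, 0, 0, 10, 0],
  [0, 0, 0, 0, 0, 30, 0],
  [0, 0, 0, 10, 5, 40, 0],
  [0, 0, 0, 20, 13, 34, 0],
  [0, 0, 0, 28, 19, 0, 0],
  [0, 0, 0, 30, 20, 0, 0],
  [0, 0, 0, 30, 20, 0, 0],
  [0, 0, 0, 30, 20, 0, 0],
  [0, 0, 0, 26, 17, 0, 0],
  [0, 0, 0, 12, 9, 0, 0],
  [0, 0, 0, 0, 0, 0, 0],
])

```text
clock: 12.68
eef_pos: [655.4, 212.3, 119.8]
eef_rot: [-3.142, 0.0, 0.585]
wrist_force: [-1.4, 0.2, -0.2]
finger_gap: 93.6
finger_force: 0.0
```

```bash
python3 -c "
from h import *
look('pics/w4.png',16,165,500)"
```

```text
pose [655.4 212.3 119.8] [-180.     0.    33.5] t 12.675
px [278. 392.] rect [457.2  81.7] [21.4 66.8] ang 33.6 circ [457.2  81.7] 34.7
px [263. 288.] rect [561.6 169.4] [33.  33.9] ang 33.6 circ [561.8 169.3] 17.5
px [278. 191.] rect [657.6 214.6] [46. 46.] ang 33.6 circ [657.8 215.1] 24.0
```

View pics/w4.png

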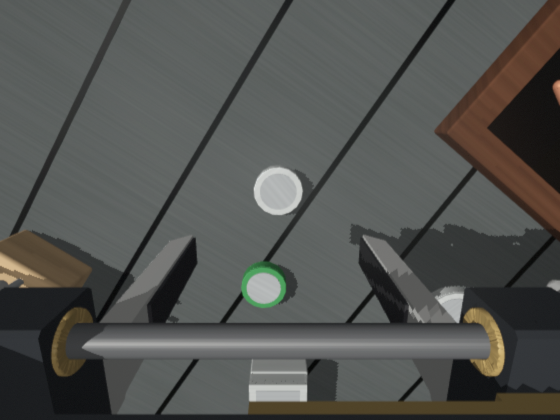

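Round lid at px (278,191): world (657.6, 214.7), 46–48 mm across, plain metal. The green one at px (263,288) stays untouched. Descending on the plain one.

>>> servo_tool([
  [0, 0, 0, 2.2, 2.4, -20, 0],
  [0, 0, 0, 0, 0, -32, 0],
  [0, 0, 0, 0, 0, -35, 0],
  [0, 0, 0, 0, 0, -30, 0],
  [0, 0, 0, 0, 0, -18, 0],
  [0, 0, 0, 0, 0, -8, 0],
  [0, 0, 0, 0, 0, -5, 0],
  [0, 0, 0, 0, 0, 0, 1],
  [0, 0, 0, 0, 0, 0, 1],
  [0, 0, 0, 0, 0, 0, 1],
  [0, 0, 0, 0, 0, 0, 1],
  [0, 0, 0, 0, 0, 0, 1],
  [0, 0, 0, 0, 0, 0, 1],
  [0, 0, 0, 0, 0, 0, 1],
], grip_force=15)

```text
clock: 14.48
eef_pos: [657.5, 214.4, -28.1]
eef_rot: [3.142, -0.0, 0.585]
wrist_force: [0.2, -0.3, 1.8]
finger_gap: 47.9
finger_force: 15.0
```

Gripped at 47.9 mm. Lifting and moving to view the round tin.

>>> servo_tool([
  [0, 0, 0, 0, 0, 15, 1],
  [0, 0, 0, 0, 0, 35, 1],
  [0, 0, 0, 0, 0, 40, 1],
  [0, 0, 0, -8, -14, 30, 1],
  [0, 0, 0, -15, -26, 18, 1],
  [0, 0, 0, -20, -34, 0, 1],
  [0, 0, 0, -22, -38, 0, 1],
  [0, 0, 0, -22, -38, 0, 1],
  [0, 0, 0, -22, -38, 0, 1],
  [0, 0, 0, -22, -38, 0, 1],
  [0, 0, 0, -22, -38, 0, 1],
  [0, 0, 0, -22, -38, 0, 1],
  [0, 0, 0, -22, -38, 0, 1],
  [0, 0, 0, -22, -38, 0, 1],
  [0, 0, 0, -20, -34, 0, 1],
  [0, 0, 0, -12, -20, 0, 1],
  [0, 0, 0, -5, -8, 0, 1],
  [0, 0, 0, 0, 0, 0, 1],
])

```text
clock: 16.73
eef_pos: [401.6, -225.6, 110.3]
eef_rot: [3.141, -0.0, 0.584]
wrist_force: [0.5, 1.2, 0.0]
finger_gap: 47.9
finger_force: 15.0
```

```bash
python3 -c "
from h import *
look('pics/w5.png',30,130,300)"
```

```text
pose [ 401.6 -225.6  110.3] [180.   -0.   33.5] t 16.725
px [286. 344.] rect [ 279.3 -316.3] [ 10.8 206.7] ang 33.5 circ [ 275.3 -319. ] 103.3
px [553. 298.] rect [ 466.6 -505.5] [38.7 16.5] ang 46.0 circ [ 470.5 -509.3] 19.6
px [276. 257.] rect [ 355.9 -253.9] [82.9 82.4] ang 7.4 circ [ 357.9 -251.9] 44.2
px [542. 133.] rect [ 579.9 -384.7] [28.1 49.2] ang 7.5 circ [ 573.1 -385.7] 25.4
px [279.  90.] rect [ 480.9 -173.5] [49.1 49.4] ang 33.5 circ [ 480.8 -173.7] 25.1
```

View pics/w5.png

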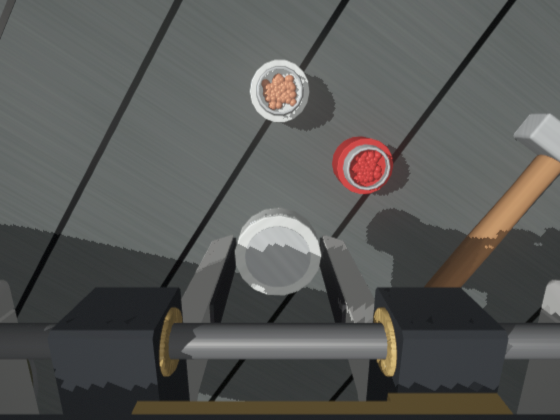

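The round tin (copper rivets, bare metal) is at px (279,90): world (480.8, −173.6), 49–50 mm across. The red one at (365,166) stays. Moving over and lowering.

>>> servo_tool([
  [0, 0, 0, 8, 5, 0, 1],
  [0, 0, 0, 14, 9.5, 0, 1],
  [0, 0, 0, 16, 10.5, 0, 1],
  [0, 0, 0, 16, 10.5, 0, 1],
  [0, 0, 0, 14, 9, 0, 1],
  [0, 0, 0, 8, 5, -10, 1],
  [0, 0, 0, 3.2, 2.4, -20, 1],
  [0, 0, 0, 0, 0, -25, 1],
  [0, 0, 0, 0, 0, -22, 1],
  [0, 0, 0, 0, 0, -14, 1],
  [0, 0, 0, 0, 0, -4, 1],
  [0, 0, 0, 0, 0, -2, 1],
  [0, 0, 0, 0, 0, -2, 1],
  [0, 0, 0, 0, 0, -2, 1],
  [0, 0, 0, 0, 0, -2, 1],
  [0, 0, 0, 0, 0, 0, 1],
])

```text
clock: 18.77
eef_pos: [480.6, -173.7, 6.8]
eef_rot: [-3.141, 0.0, 0.585]
wrist_force: [0.8, -0.1, 0.0]
finger_gap: 47.8
finger_force: 15.0
```

>>> servo_tool([
  [0, 0, 0, 0, 0, -2, 1],
  [0, 0, 0, 0, 0, -2, 1],
  [0, 0, 0, 0, 0, -1, 1],
  [0, 0, 0, 0, 0, 0, 1],
  [0, 0, 0, 0, 0, 0, 0],
  [0, 0, 0, 0, 0, 0, 0],
  [0, 0, 0, 0, 0, 0, 0],
  [0, 0, 0, 0, 0, 0, 0],
  [0, 0, 0, 0, 0, 0, 0],
  [0, 0, 0, 0, 0, 25, 0],
  [0, 0, 0, 0, 0, 35, 0],
  [0, 0, 0, 0, 0, 35, 0],
  [0, 0, 0, 0, 0, 25, 0],
  [0, 0, 0, 0, 0, 0, 0],
  [0, 0, 0, 0, 0, 0, 0],
])

```text
clock: 20.65
eef_pos: [480.2, -173.5, 120.7]
eef_rot: [-3.14, 0.001, 0.585]
wrist_force: [0.4, -0.7, -1.4]
finger_gap: 93.6
finger_force: 0.0
```

```bash
python3 -c "
from h import *
look('pics/w6.png',46,130,300)
s=manip.camera('scene')[:,:,::-1]; cv2.imwrite('pics/s6.png',s)"
```

```text
pose [ 480.2 -173.5  120.7] [-179.9    0.    33.5] t 20.65
px [266. 344.] rect [ 350.4 -245.4] [  8.3 373. ] ang 33.6 circ [ 350.4 -245.4] 186.5
px [515. 224.] rect [ 580.5 -366.2] [22.6 39.7] ang 1.7 circ [ 580.5 -366.3] 22.0
px [277. 198.] rect [ 480.7 -171.6] [49.4 47.4] ang 89.0 circ [ 483.  -170.8] 27.0
px [14. 40.] rect [474.2  76.7] [54.8 28.1] ang 33.5 circ [474.1  77. ] 30.6
```

>>> servo_tool([
  [0, 0, 0, 0.6, 0, -20, 0],
  [0, 0, 0, 0, 0, -32, 0],
  [0, 0, 0, 0, 0, -35, 0],
  [0, 0, 0, 0, 0, -30, 0],
  [0, 0, 0, 0, 0, -19, 0],
  [0, 0, 0, 0, 0, -8, 0],
  [0, 0, 0, 0, 0, -5, 0],
  [0, 0, 0, 0, 0, 0, 1],
  [0, 0, 0, 0, 0, 0, 1],
  [0, 0, 0, 0, 0, 0, 1],
  [0, 0, 0, 0, 0, 0, 1],
  [0, 0, 0, 0, 0, 0, 1],
  [0, 0, 0, 0, 0, 0, 1],
  [0, 0, 0, 0, 0, 0, 1],
], grip_force=30)

```text
clock: 22.5
eef_pos: [481.4, -173.8, -27.0]
eef_rot: [3.141, -0.0, 0.585]
wrist_force: [-0.3, 0.2, 2.5]
finger_gap: 49.3
finger_force: 30.0
```

>>> servo_tool([
  [0, 0, 0, 0, 0, 8, 1],
  [0, 0, 0, 0, 0, 18, 1],
  [0, 0, 0, 0, 0, 26, 1],
  [0, 0, 0, 0, 0, 30, 1],
  [0, 0, 0, -3, 8, 26, 1],
  [0, 0, 0, -6, 14, 18, 1],
  [0, 0, 0, -8, 19, 8, 1],
  [0, 0, 0, -9, 22, 3, 1],
  [0, 0, 0, -9, 23, 0, 1],
  [0, 0, 0, -9, 23, 0, 1],
  [0, 0, 0, -9, 23, 0, 1],
  [0, 0, 0, -9, 22, 0, 1],
  [0, 0, 0, -8, 20, 0, 1],
  [0, 0, 0, -7, 16, 0, 1],
  [0, 0, 0, -6, 14, 0, 1],
  [0, 0, 0, -4, 9, 0, 1],
  [0, 0, 0, 0, 0, 0, 1],
  [0, 0, 0, 0, 0, 0, 1],
])

```text
clock: 24.75
eef_pos: [394.4, 39.0, 109.9]
eef_rot: [3.142, 0.0, 0.585]
wrist_force: [-0.6, 0.4, -3.0]
finger_gap: 49.5
finger_force: 30.0
```

```bash
python3 -c "
from h import *
look('pics/w7.png',50,130,300)
s=manip.camera('scene')[:,:,::-1]; cv2.imwrite('pics/s7.png',s)
w=cv2.imread('pics/w7.png'); w6=cv2.imread('pics/w6.png')
o=np.zeros((600,800,3),np.uint8)
o[:400,:400]=cv2.resize(w[30:330,130:430],(400,400)); o[:300,400:]=cv2.resize(w6[140:260,200:360],(400,300))
o[300:600,400:]=cv2.resize(s[140:260,210:370],(400,300),interpolation=2); cv2.imwrite('pics/c7.png',o)"
```

```text
pose [394.4  39.  109.9] [180.    0.   33.5] t 24.75
px [288. 344.] rect [286.5 -44.6] [  7.8 194.7] ang 33.6 circ [286.  -44.9] 97.4
px [553. 298.] rect [ 459.3 -218.5] [36.1 15.4] ang 46.0 circ [ 461.9 -221. ] 18.1
px [271. 241.] rect [359.7  26.3] [60.5 53.7] ang 76.6 circ [361.8  22.3] 35.0
px [277.  94.] rect [468.8  89.6] [60.1 60.7] ang 33.5 circ [468.8  89.6] 42.2
px [505.  11.] rect [607.6 -19. ] [21.2 60.6] ang 33.5 circ [615.9 -13.5] 30.3
```

View pics/c7.png

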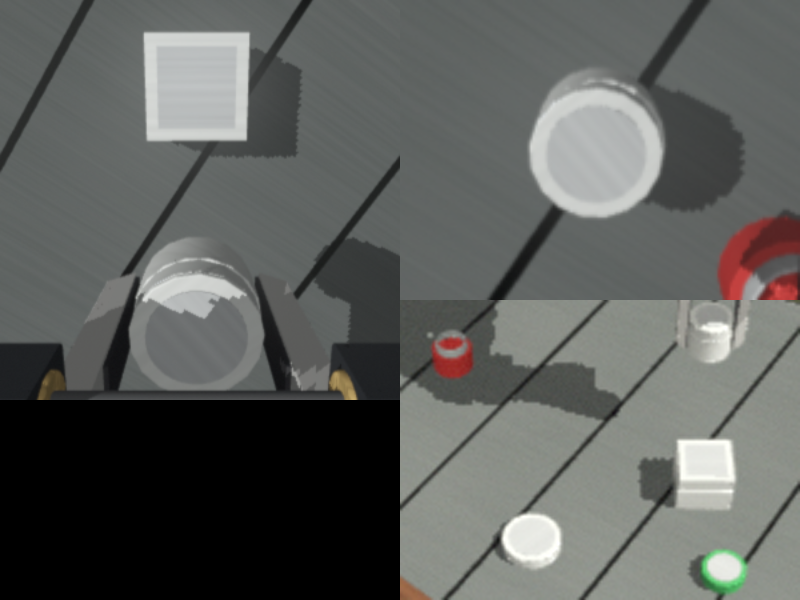

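Both lids sit level and fully down: the square lid measures 60.4 mm at the z = 50 plane, and the round lid shows an even shoulder line. Lid centre is (469, 89.5). Setting the round tin down on it.

>>> servo_tool([
  [0, 0, 0, 6, 4, 0, 1],
  [0, 0, 0, 12, 8, 0, 1],
  [0, 0, 0, 15, 10, 0, 1],
  [0, 0, 0, 15, 10, 0, 1],
  [0, 0, 0, 13, 9, 0, 1],
  [0, 0, 0, 9, 6, -5, 1],
  [0, 0, 0, 4, 3, -12, 1],
  [0, 0, 0, 1, 0.5, -18, 1],
  [0, 0, 0, 0, 0, -18, 1],
  [0, 0, 0, 0, 0, -14, 1],
  [0, 0, 0, 0, 0, -9, 1],
  [0, 0, 0, 0, 0, -4, 1],
  [0, 0, 0, 0, 0, -2, 1],
  [0, 0, 0, 0, 0, -2, 1],
  [0, 0, 0, 0, 0, -1, 1],
  [0, 0, 0, 0, 0, 0, 1],
  [0, 0, 0, 0, 0, 0, 1],
])

```text
clock: 26.98
eef_pos: [469.3, 89.8, 25.0]
eef_rot: [3.142, -0.0, 0.585]
wrist_force: [0.6, -0.3, -3.5]
finger_gap: 49.3
finger_force: 30.0
```

>>> servo_tool([
  [0, 0, 0, 0, 0, -1, 1],
  [0, 0, 0, 0, 0, -0.5, 1],
  [0, 0, 0, 0, 0, -0.5, 1],
  [0, 0, 0, 0, 0, 0, 1],
  [0, 0, 0, 0, 0, 0, 1],
])

```text
clock: 27.6
eef_pos: [469.3, 89.8, 23.0]
eef_rot: [3.142, -0.0, 0.585]
wrist_force: [-2.0, -0.0, 1.0]
finger_gap: 49.2
finger_force: 30.0
```

Contact: the weight came off the wrist. Releasing and backing straight up.

>>> servo_tool([
  [0, 0, 0, 0, 0, 0, 0.4],
  [0, 0, 0, 0, 0, 0, 0.2],
  [0, 0, 0, 0, 0, 0, 0],
  [0, 0, 0, 0, 0, 0, 0],
  [0, 0, 0, 0, 0, 0, 0],
  [0, 0, 0, 0, 0, 0, 0],
  [0, 0, 0, 0, 0, 10, 0],
  [0, 0, 0, 0, 0, 25, 0],
  [0, 0, 0, 0, 0, 35, 0],
  [0, 0, 0, 0, 0, 35, 0],
  [0, 0, 0, 0, 0, 35, 0],
  [0, 0, 0, 0, 0, 20, 0],
  [0, 0, 0, 0, 0, 0, 0],
  [0, 0, 0, 0, 0, 0, 0],
])

```text
clock: 29.35
eef_pos: [468.9, 89.7, 182.1]
eef_rot: [-3.141, 0.001, 0.585]
wrist_force: [0.7, 0.0, -0.8]
finger_gap: 94.0
finger_force: 0.0
```

```bash
python3 -c "
from h import *
look('pics/w8.png',96,165,300)
s=manip.read_state(); pose=(s['eef_pos'],s['eef_rot'])
im=cv2.imread('pics/w8.png')
m=(im.min(2)>150).astype(np.uint8)
n,l,st,c=cv2.connectedComponentsWithStats(m)
for i in range(1,n):
    if st[i][4]>200: print(st[i],c[i].round(), ray('wrist',*c[i],50,pose)[:2].round(1))
"
```

```text
pose [468.9  89.7 182.1] [-1.80e+02  1.00e-01  3.35e+01] t 29.35
px [276. 183.] rect [474.2  93.6] [58.4 51.6] ang 32.2 circ [477.1  95.1] 36.1
px [454. 106.] rect [621.1   9.2] [49.4 49.6] ang 40.2 circ [621.2   9.6] 25.7
px [264.  69.] rect [555.8 161.8] [26.6 26.9] ang 33.5 circ [555.9 161.8] 13.9
[248  51  33  36 944] [264.  69.] [559.6 166.4]
[ 421   76   63   60 2913] [453. 105.] [634.7  -8.2]
[ 250  160   58   63 2850] [275. 190.] [465.4  91.1]
[ 91 342 233   5 736] [190. 344.] [248.5  72.6]
```

I've used all ten pictures, so I'll check the final placing numerically with a circle fit to the round lid's top and the expected square outline.

```bash
python3 -c "
from h import *
s=manip.read_state(); pose=(s['eef_pos'],s['eef_rot'])
im=cv2.imread('pics/w8.png',0)[120:260,200:350]
g=cv2.resize(im,None,fx=3,fy=3,interpolation=2)
for r in (cv2.HoughCircles(g,cv2.HOUGH_GRADIENT,1,30,param1=80,param2=25,minRadius=65,maxRadius=110)[0][:4]):
    u,v=r[0]/3+200,r[1]/3+120; print(u,v,r[2]/3,'z96',ray('wrist',u,v,96,pose).round(1),'z80',ray('wrist',u,v,80,pose).round(1))
def proj(P):
    c=manip.camera_info('wrist');T=np.array(c['T_tool_cam']);Rw=R.from_euler('xyz',pose[1]).as_matrix()
    q=T[:3,:3].T@(Rw.T@(np.array(P)-pose[0])-T[:3,3]); return (q[0]/q[2]*c['fx']+c['cx'],q[1]/q[2]*c['fy']+c['cy'],24*c['fx']/q[2])
print('expect',proj((469.1,89.6,96)))
for a in (45,135,225,315):
    t=np.radians(a+33.5); print('sq corner',np.round(proj((469.1+42.4*np.cos(t),89.6+42.4*np.sin(t),50))[:2]))
np.set_printoptions(linewidth=250)
f=cv2.imread('pics/w8.png',0); print(f[188,236:320:2]); print(f[145:240:2,277])
"
```

```text
277.83334 198.16666 25.0 z96 [469.2  90.5  96. ] z80 [465.8  88.3  80. ]
expect (np.float64(278.5627946500902), np.float64(198.80821016450906), np.float64(25.91602640634175))
sq corner [250. 160.]
sq corner [251. 215.]
sq corner [306. 215.]
sq corner [307. 160.]
[ 98  97  99 101 100 101 101 161 201 209 205 205 206 179 177 180 182 183 180 178 180 180 178 178 177 178 180 176 177 196 202 203 191 125 124 121  71  67  67  67  66  66]
[101 101  99 102 106 121 148 134 197 198 187 130 124 143 163 207 205 200 179 178 179 180 180 179 179 182 184 182 179 177 177 180 181 179 177 177 187 205 201  96  44  78  99 101  99 100  98 102]
```

The round lid top was found at (469.2, 90.5) for z = 96, within 1 mm of the square lid's centre. Its size matches a 96 mm stack, so I'm handing in.

```bash
python3 -c "
from cell import manip
print(manip.sign_off())"
```

```text
the job is handed in; nothing more can be done
None
```

I handed the job in at about 29 s of the 64 s allowed: both tins are closed with their own lids, and the round tin stands within 1 mm of the centre of the square tin's lid; I checked that last placing only by image measurements, as I had used all ten pictures.

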